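Unlock the filter holder and hold it under the grinder chute

ROBOT

A 7-joint arm with a two-finger parallel gripper is mounted at the origin on a cart in front of the work surface, level with it; the furniture and walls round the work are solid. World frame = base frame: x ahead of the robot, y to its left, z up, the work surface at z = 0. Lengths are in m, angles in rad, forces in N, time in s.
With the tool pointing down it reaches from about 0.4 to 0.85 m from the base axis. Payload 10.4 kg.
Tool frame: the origin (TCP) lies midway between the tips of the shut fingers; the grasp point (between the pads) lies 19 mm behind it; z points along the fingers, y is the line along which they close (so a half turn about z gives the same grasp; the last joint's range is limited). The gripper opens to 87 mm and grips with 3 to 60 N. Pads are 19 mm wide; open, the fingers measure 117 mm over their backs; the gripper's body (75 mm by 190 mm) begins 51 mm behind the grasp point.
Start: joints at [-1.204, 0.332, -0.065, 1.46, 0.022, 1.35, -0.088], TCP at [0.237, 0.578, 0.223] pointing down, gripper open.
Joint ranges: [-2.6, 2.6], [-0.5, 2.12], [-1.47, 1.34], [0.16, 2.42], [-1.27, 4.41], [0.06, 2.06], [-2.6, 2.6]. Speed limits (rad/s): [2.22, 2.22, 2.79, 2.79, 3.14, 3.14, 3.14].

INTERFACE

Orientations are given as a unit quaternion [x, y, z, w].
In Python, from bench import sensors, eyes, order gives the robot as it stands.
- The arm moves only by the tool arm_command, never from a script. Its argument "steps" is a list of rows, each an object with "rot": the turn, a rotation vector about the world's x, y, z in degrees, a list of three; "slide": the shift along the world's x, y, z in m, a list of three; "grip": the opening, from 0 (shut) to 1 (fully open). A call has exactly 8 rows; each row shifts and turns the commanded pose from where the row before left it; what a row does not reach is not made up. A row lasts 1/8 s, in which the tool goes at most 62.5 mm and 10.7 degrees, less where a joint would pass 70% of its speed; a pose out of reach is approached as far as the arm can. A call with a gripper value outside its range is refused whole. The fingers move at their own pace and stop on an object; "newtons" is the grip in N (left out, the last holds). Time passes only in rows, so rows that do not move let the fingers close, or fill a call up. It gives the time, the measured TCP pose, the force, the opening and the grip force at its end, in the units of the state.
- sensors.read_state(): the state, without advancing time (a new reading comes with each control period).
- eyes.camera(name): name is "scene" or "top" or "wrist"; returns a dict with "pixels" (400x640x3 uint8, red, green, blue), "intrinsics" (3x3 intrinsics, pixels), "pose" (4x4, takes a point from camera to world coordinates). Camera axes: x right, y down, z forward; pixel columns grow to the right and rows downward; lengths in m; the calibration is good to about 2 mm. The wrist camera is an equidistant fisheye: a pixel r from the principal point sees the ray r / f radians off the axis. A picture is of the moment at which its call begins. There is no depth.
- order.close_job(): hands the job in; it is judged then, once.
Trained networks look in a picture, given as the dict that the camera call returned (one of the last four; its "shot" number tells which), for a name from the list of things; names that differ only in an ending like _2 or _b are one class to them, and where a whole thing is asked for, a point or a joint stands for the part that bears it (a point fixed in the world has none). Each returns a list of dicts, best first, with "conf" (0 to 1); they miss things now and then, are a little off and sometimes report something else, mostly with a low value. They report only what shows in the picture. A call takes as long as a camera call.
- eyes.look_for(name, picture): "bbox" ([left, top, right, bottom] in pixels, round what is visible of it).
The state is a dict: "time": time; "joint_positions": joint angles; "joint_vel": joint speeds; "joint_torque": joint torques, N m; "ee_pos": TCP position; "eef_rot": TCP orientation; "ft_force": force on the tool from outside, world axes, zero at the start; "torque": the same for the moment, N m; "width": finger opening in m; "grip_force": force on a finger pad.
Only numpy, scipy, OpenCV 4.12 (cv2) and the standard library are available. Lean on these libraries where they do the work, as an engineer would, in place of code of your own. Each camera call takes 0.05 s, during which the arm holds its last target. There are 200 camera calls.

TASK

Take the filter holder out of the espresso machine: swing its handle to the left (clockwise seen from above) to about 35 degrees left of straight ahead, where its ears come free, lower it straight out of the brew group, and hold its cup under the coffee grinder's chute so that I can start the grinder: level, open side up, centred below the chute, with the rim about 2 cm beneath the chute's mouth, handle towards you and nothing touching the grinder. There is no rest for it, so finish while holding it there, quite still, and leave the tamper, the teaspoon and the glass as they stand.

Things in the scene. Friction and masses are not known exactly. Their poses are not given: they have to be found in the camera images.
- filter_holder: Filter holder: steel cup with a black handle, loose, 0.3 kg, nearly all in the cup. Origin: on the cup's axis in the plane of its rim (its top). z points up out of the cup; the handle points along -x. Cup 61 mm outside, 55 mm inside diameter; two spouts end 66 mm below the rim. Two ears at +y and -y, 1 to 9 mm below the rim, reach 41 mm from the axis; it hangs by them.
- holder_grip (a point): Good grip point on the handle's axis, 130 mm from the cup's axis, 30 mm below the rim. The handle is level and straight; its black grip runs from 67 to 195 mm from the cup's axis, 26 mm wide (y), 30 mm high, flat sides. Grip firmly (60 N or more) or the heavy cup sags.
- espresso_machine: Espresso machine, steel, fixed, 310 mm high. Origin: on the worktop under the brew group's vertical axis; front towards the robot, along its -x. The casing (200 mm wide) begins 77 mm behind the axis (+x); the drip tray reaches 70 mm in front of it, 37 mm high, 170 mm wide; a thin steam wand hangs 90 mm to the right of the axis at the casing's front.
- group_mouth (a point): Centre of the lower end of the brew group's bayonet collar, on its axis, 149 mm above the worktop. The group is a round steel head of 97 mm diameter from here up to 237 mm. Two ledges in the collar carry the holder's ears, rim 16 mm above this point, play 1 mm upward, 2.5 mm sideways. It turns easily and comes out straight down; lowered by 17 mm or more it is free to go sideways.
- unlock_mark (a point): Point on the collar's lower rim, 48 mm from the axis, 34 degrees to the left of straight ahead. With the handle under it (holder's yaw -0.59 rad relative to the machine) the ears stand in the middle of the gaps; they pass freely from yaw -0.5 to -0.74; a hard stop follows at -0.77. At the start the handle is locked 7 to 23 degrees to the right of straight ahead (yaw 0.12 to 0.40).
- grinder: Coffee grinder, grey, fixed, 357 mm high, clear bean hopper. Origin: on the worktop under the chute's vertical axis; front towards the robot, along its -x. The housing, 110 mm wide, begins 57 mm behind the axis (+x). A flat base 23 mm high, 130 mm wide reaches 58 mm in front of the axis. It has no rest for the holder.
- chute_mouth (a point): Centre of the chute's mouth, 185 mm above the worktop: lower end of a round black tube, 35 mm outside and 28 mm inside diameter, pointing straight down. The neck above it (46 mm wide, from 199 mm up) reaches 21 mm in front of the axis.
- tamper: Bystander: tamper (steel foot of 55 mm, dark wooden knob, 75 mm high), loose on a flat 8 mm rubber mat on the right. Origin under its centre.
- teaspoon: Bystander: teaspoon, 132 mm long, 9 mm high, loose on the worktop in front, between machine and grinder. Origin under its centre.
- coffee_glass: Bystander: drinking glass, 76 mm wide, 86 mm high, loose on the worktop left of the grinder. Origin under its centre.

How it is judged:
By the outcome, as a careful person would: the job done as asked, in the order asked, and still so for the second after the job is handed in, while the arm keeps its last pose, push and grip.
It also fails if it takes over 42 s, if anything falls off the work surface, if the arm or the gripper's body presses on something with over 40 N, if the wrist force passes 120 N, or if a joint passes its speed limit or range.

## Working session

There is one attempt and no reset: what is moved stays moved. The work goes in short steps, Python scripts to look and compute and a tool call to move; the robot and the scene stay as the last step left them, time stands still between calls to the robot, and variables do not carry over. Pictures are saved under pics/ and viewed, at most 10 in all, crops included, and the job is handed in when it is done.

Besides the shell and the picture viewer there is one more tool, called after "Request:" by a JSON object that holds its "api" and its "payload". arm_command: Moves the arm, as the interface text tells. Its arguments: {"type":"object","properties":{"steps":{"type":"array","items":{"type":"object","properties":{"rot":{"type":"array","items":{"type":"number"}},"slide":{"type":"array","items":{"type":"number"}},"grip":{"type":"number"}}}},"newtons":{"type":"number"}},"required":["steps"]}

```bash
mkdir -p pics; cat > h.py <<'E'
import numpy as np, cv2
from bench import sensors, eyes, order
def save(p,n): cv2.imwrite('pics/'+n,cv2.cvtColor(p['pixels'],cv2.COLOR_RGB2BGR))
def proj(p,X):
    T=np.linalg.inv(p['pose']); c=T[:3,:3]@np.asarray(X,float)+T[:3,3]; K=p['intrinsics']; q=K@c; return q[:2]/q[2]
def ray(p,uv):
    d=np.linalg.inv(p['intrinsics'])@np.array([uv[0],uv[1],1.]); return p['pose'][:3,3],p['pose'][:3,:3]@d
def atz(p,uv,z):
    o,d=ray(p,uv); return o+d*(z-o[2])/d[2]
E
python3 - <<'E'
from h import *
np.set_printoptions(precision=3,suppress=True)
s=sensors.read_state(); print({k:s[k] for k in('time','ee_pos','eef_rot','width','ft_force')})
for n in('scene','top'):
    p=eyes.camera(n); save(p,n+'0.png'); print(n,p['pose'],p['intrinsics'])
    for t in('filter_holder','holder_grip','espresso_machine','group_mouth','unlock_mark','grinder','chute_mouth','tamper','teaspoon','coffee_glass'):
        print(t,[(np.round(r['bbox']),round(r['conf'],2)) for r in eyes.look_for(t,p)[:2]])
E
```

```text
{'time': 0.0, 'ee_pos': array([0.237, 0.578, 0.222]), 'eef_rot': array([ 0.194,  0.981, -0.001, -0.   ]), 'width': 0.08701401039738109, 'ft_force': array([ 0.404,  0.318, -1.389])}
scene [[ 0.902 -0.273  0.335  0.066]
 [-0.432 -0.59   0.682 -1.098]
 [ 0.011 -0.76  -0.65   1.132]
 [ 0.     0.     0.     1.   ]] [[520.251   0.    323.849]
 [  0.    520.251 205.908]
 [  0.      0.      1.   ]]
filter_holder [(array([314., 248., 369., 286.]), 0.97)]
holder_grip [(array([308., 251., 355., 286.]), 0.59)]
espresso_machine [(array([324., 155., 472., 302.]), 0.85)]
group_mouth [(array([324., 162., 468., 303.]), 0.55)]
unlock_mark [(array([324., 158., 473., 304.]), 0.92)]
grinder [(array([276.,  92., 349., 210.]), 0.96)]
chute_mouth [(array([275.,  86., 350., 210.]), 0.82), (array([365., 318., 386., 345.]), 0.68)]
tamper [(array([367., 318., 388., 344.]), 0.66), (array([277.,  90., 348., 210.]), 0.46)]
teaspoon [(array([288., 217., 312., 244.]), 0.58)]
coffee_glass [(array([267., 140., 293., 171.]), 0.73)]
top [[ 0.001 -0.996  0.089  0.463]
 [-1.     0.001  0.022 -0.049]
 [-0.022 -0.089 -0.996  1.642]
 [ 0.     0.     0.     1.   ]] [[472.598   0.    316.349]
 [  0.    472.598 198.606]
 [  0.      0.      1.   ]]
filter_holder [(array([388., 208., 411., 254.]), 0.89)]
holder_grip [(array([389., 212., 410., 252.]), 0.96)]
espresso_machine [(array([347., 169., 419., 220.]), 0.9)]
group_mouth [(array([348., 173., 415., 223.]), 0.68), (array([299., 205., 319., 237.]), 0.2)]
unlock_mark [(array([352., 171., 416., 221.]), 0.81)]
grinder [(array([228., 172., 282., 223.]), 0.73)]
chute_mouth [(array([221., 168., 277., 224.]), 0.9)]
tamper [(array([350., 170., 417., 221.]), 0.66), (array([434., 210., 451., 226.]), 0.6)]
teaspoon []
coffee_glass [(array([190., 184., 220., 210.]), 0.58)]
```

```bash
python3 - <<'E'
import cv2
a=cv2.imread('pics/scene0.png')[80:350,250:490]; cv2.imwrite('pics/scene0c.png',cv2.resize(a,None,fx=2.2,fy=2.2,interpolation=cv2.INTER_CUBIC))
a=cv2.imread('pics/top0.png')[155:265,180:460]; cv2.imwrite('pics/top0c.png',cv2.resize(a,None,fx=2.85,fy=2.85,interpolation=cv2.INTER_CUBIC))
E
```

```text
(no output)
```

View pics/scene0c.png

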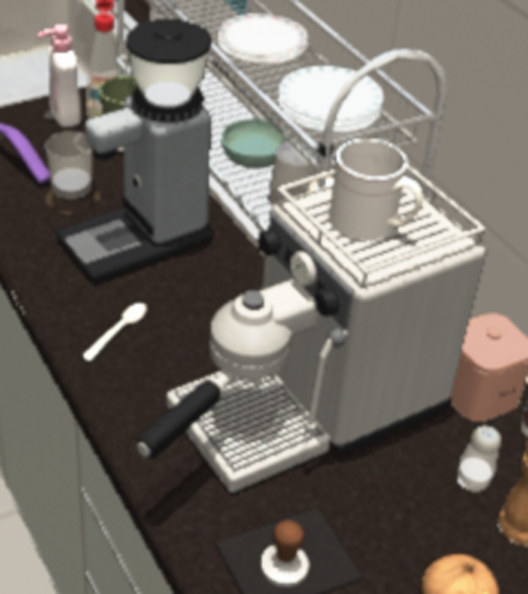

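View pics/top0c.png

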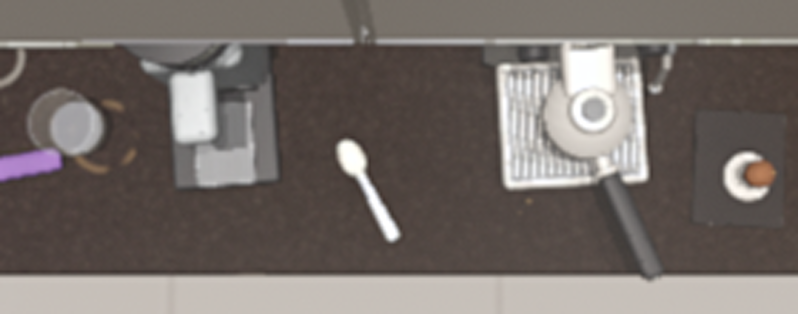

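```bash
cat > fit.py <<'E'
from h import *
from scipy.optimize import least_squares
np.set_printoptions(precision=4,suppress=True)
top=eyes.camera('top'); sc=eyes.camera('scene')
T=lambda u,v:(u/2.85+180-.3,v/2.85+155-.3); S=lambda u,v:(u/2.2+250-.25,v/2.2+80-.25)
def R(y): return np.array([[np.cos(y),-np.sin(y),0],[np.sin(y),np.cos(y),0],[0,0,1]])
def fit(obs,x0):
    f=lambda x:np.concatenate([proj(p,[x[0],x[1],0]+R(x[2])@np.array(m))-uv for p,m,uv in obs])
    r=least_squares(f,x0,loss='soft_l1'); print(r.x,'\n',f(r.x).reshape(-1,2)); return r.x
for n,uv,z in(('trayFL',T(505,188),.037),('trayFR',T(648,181),.037),('trayBL',T(500,62),.037),('trayBR',T(642,55),.037),('headc',T(590,112),.237),('gFL',T(176,188),.023),('gFR',T(277,182),.023),('hEnd',T(653,273),.15),('hStart',T(607,180),.15)): print(n,atz(top,uv,z))
print('machine')
m=fit([(top,[-.07,.085,.037],T(505,188)),(top,[-.07,-.085,.037],T(648,181)),(top,[0,0,.237],T(590,112)),
 (sc,[-.07,.085,.037],S(168,396)),(sc,[-.07,-.085,.037],S(234,474)),(sc,[0,0,.237],S(253,322))],[.6,-.2,0])
print('grinder')
g=fit([(top,[-.058,.065,.023],T(176,188)),(top,[-.058,-.065,.023],T(277,182)),(sc,[-.058,.065,.023],S(58,236)),(sc,[-.058,-.065,.023],S(96,264))],[.6,.2,0])
print('handle: ends', atz(top,T(653,273),.15),atz(sc,S(148,446),.135),sc['pose'][:3,3])
E
python3 fit.py
```

```text
trayFL [ 0.5322 -0.1509  0.037 ]
trayFR [ 0.5405 -0.3205  0.037 ]
trayBL [ 0.6834 -0.146   0.037 ]
trayBR [ 0.6915 -0.3158  0.037 ]
headc [ 0.6031 -0.2275  0.237 ]
gFL [0.5328 0.2445 0.023 ]
gFR [0.54   0.1225 0.023 ]
hEnd [ 0.4341 -0.3053  0.15  ]
hStart [ 0.5362 -0.2563  0.15  ]
machine
[ 0.6084 -0.2326  0.07  ] 
 [[  0.5176  -0.1256]
 [  0.4987  -1.182 ]
 [  1.6903  -1.7828]
 [ -2.2011  -2.9998]
 [ -1.0116   1.5383]
 [ -0.4359 -11.652 ]]
grinder
[0.599  0.1875 0.1064] 
 [[-0.4211 -0.476 ]
 [ 1.6796 -2.3879]
 [-1.7136 -3.4886]
 [-0.6385  4.7291]]
handle: ends [ 0.4341 -0.3053  0.15  ] [ 0.4366 -0.3105  0.135 ] [ 0.0663 -1.0976  1.1323]
```

Request:
{"api": "arm_command", "payload": {"steps": [{"rot": [0, 0, -10], "slide": [0.024, -0.055, 0.008], "grip": 1}, {"rot": [0, 0, -10], "slide": [0.024, -0.055, 0.008], "grip": 1}, {"rot": [0, 0, -10], "slide": [0.024, -0.055, 0.008], "grip": 1}, {"rot": [0, 0, -10], "slide": [0.024, -0.055, 0.008], "grip": 1}, {"rot": [0, 0, -10], "slide": [0.024, -0.055, 0.008], "grip": 1}, {"rot": [0, 0, -10], "slide": [0.024, -0.055, 0.008], "grip": 1}, {"rot": [0, 0, -10], "slide": [0.024, -0.055, 0.008], "grip": 1}, {"rot": [0, 0, -10], "slide": [0.024, -0.055, 0.008], "grip": 1}]}}

```text
time: 2.2
ee_pos: [0.43, 0.1362, 0.2871]
eef_rot: [0.781, 0.625, 0.001, -0.0]
ft_force: [0.3, 0.3, 0.5]
width: 0.0871
grip_force: 0.0
```

```bash
python3 - <<'E'
from h import *
s=sensors.read_state(); print(s['joint_positions'],s['time'])
p=eyes.camera('wrist'); save(p,'w0.png'); print(p['pose'].round(3),p['intrinsics'])
for t in('grinder','filter_holder','espresso_machine','teaspoon'): print(t,eyes.look_for(t,p)[:2])
E
```

```text
[-0.77988178 -0.10973732  0.3451389   1.80560709  0.03702586  1.43833989
 -0.6624309 ] 2.2
[[ 0.976 -0.212 -0.054  0.447]
 [-0.219 -0.945 -0.242  0.203]
 [ 0.     0.248 -0.969  0.45 ]
 [ 0.     0.     0.     1.   ]] [[309.70691629   0.         320.87108845]
 [  0.         309.70691629 197.90018585]
 [  0.           0.           1.        ]]
grinder [{'bbox': [376.6, 8.6, 638.8, 161.1], 'conf': 0.66}]
filter_holder []
espresso_machine [{'bbox': [421.3, 298.4, 638.7, 400.0], 'conf': 0.72}]
teaspoon [{'bbox': [378.4, 203.3, 435.4, 247.4], 'conf': 0.73}]
```

View pics/w0.png

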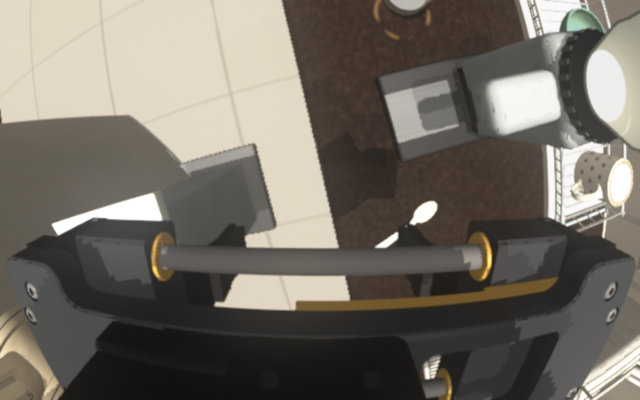

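Request:
{"api": "arm_command", "payload": {"steps": [{"rot": [0, 0, -10], "slide": [0.009, -0.06, -0.005], "grip": 1}, {"rot": [0, 0, -10], "slide": [0.009, -0.06, -0.005], "grip": 1}, {"rot": [0, 0, -10], "slide": [0.009, -0.06, -0.005], "grip": 1}, {"rot": [0, 0, -10], "slide": [0.009, -0.06, -0.005], "grip": 1}, {"rot": [0, 0, -10], "slide": [0.009, -0.06, -0.005], "grip": 1}, {"rot": [0, 0, -2], "slide": [0.009, -0.06, -0.005], "grip": 1}, {"rot": [0, 0, 0], "slide": [0.006, -0.06, -0.007], "grip": 1}, {"rot": [0, 0, 0], "slide": [0, 0, 0], "grip": 1}]}}

```text
time: 3.45
ee_pos: [0.4886, -0.2849, 0.248]
eef_rot: [0.975, 0.22, -0.002, 0.001]
ft_force: [-0.6, 1.2, -0.5]
width: 0.087
grip_force: 0.0
```

```bash
python3 - <<'E'
from h import *
s=sensors.read_state(); print(s['joint_positions'],s['ee_pos'],s['time'])
p=eyes.camera('wrist'); save(p,'w1.png'); print(p['pose'].round(4).tolist())
for t in('filter_holder','holder_grip','espresso_machine'): print(t,eyes.look_for(t,p)[:2])
E
```

```text
[-0.26095733  0.23233356  0.83567966  1.61962192 -0.17121923  1.36926839
 -0.53032166] [ 0.48860492 -0.28490009  0.24803187] 3.45
[[0.43, -0.8736, -0.2279, 0.5522], [-0.9028, -0.4157, -0.1098, -0.2544], [0.0012, 0.253, -0.9675, 0.4103], [0.0, 0.0, 0.0, 1.0]]
filter_holder [{'bbox': [305.8, 101.6, 341.8, 248.3], 'conf': 0.64}]
holder_grip [{'bbox': [299.7, 98.9, 336.4, 247.0], 'conf': 0.9}]
espresso_machine [{'bbox': [241.3, 1.2, 485.5, 145.1], 'conf': 0.9}, {'bbox': [140.5, 19.1, 150.1, 103.8], 'conf': 0.37}]
```

View pics/w1.png

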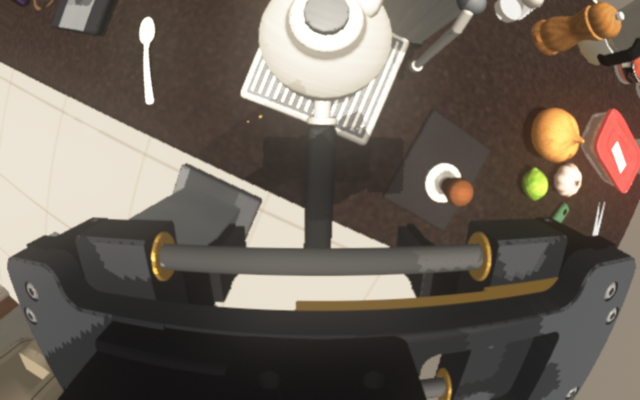

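```bash
cat >> h.py <<'E'
Kw=np.array([[309.70691629,0,320.87108845],[0,309.70691629,197.90018585],[0,0,1]])
def watz(P,uv,z):
    d=np.array([uv[0]-Kw[0,2],uv[1]-Kw[1,2]])/Kw[0,0]; r=np.hypot(*d); v=np.r_[d/r*np.sin(r),np.cos(r)]
    v=P[:3,:3]@v; return P[:3,3]+v*(z-P[2,3])/v[2]
def wproj(P,X):
    c=P[:3,:3].T@(np.asarray(X,float)-P[:3,3]); h=np.hypot(c[0],c[1]); t=np.arctan2(h,c[2]); return Kw[:2,2]+c[:2]/h*t*Kw[0,0]
P0=np.array([[.976,-.212,-.054,.447],[-.219,-.945,-.242,.203],[0,.248,-.969,.45],[0,0,0,1]])
P1=np.array([[0.43,-0.8736,-0.2279,0.5522],[-0.9028,-0.4157,-0.1098,-0.2544],[0.0012,0.253,-0.9675,0.4103],[0,0,0,1]])
E
python3 - <<'E'
from h import *
np.set_printoptions(precision=4,suppress=True)
im=cv2.imread('pics/w1.png')
for r in(140,160,180,200,220): print(r,im[r,296:344].mean(1).astype(int))
for c in (300,320,345): print(c,im[70:115,c].mean(1).astype(int))
print('grinder base FL,FR',watz(P0,(378,77),.023),watz(P0,(401,160),.023))
print('tray',watz(P1,(243,93),.037),watz(P1,(360,141),.037),watz(P1,(408,42),.037))
E
```

```text
140 [60 60 60 61 61 61 61 61 63 62 63 63 63 64 66 67 68 70 71 71 71 70 70 70
 70 70 70 70 70 70 69 70 73 74 73 72 70 68 67 64 64 64 64 64 64 64 64 64]
160 [51 51 50 51 51 51 51 52 52 51 50 52 53 55 57 59 60 61 61 61 61 61 61 61
 60 60 59 60 60 59 59 58 59 57 56 55 54 53 52 51 53 53 52 53 53 53 53 53]
180 [51 50 51 50 49 47 47 47 47 46 47 48 50 52 53 54 55 55 56 56 56 56 54 54
 54 54 54 54 54 53 52 52 51 50 50 47 46 45 46 49 48 47 46 47 45 45 45 46]
200 [54 55 55 53 52 50 49 49 47 47 48 50 52 53 53 55 54 55 54 54 54 54 55 55
 53 53 52 52 52 52 51 50 49 48 46 45 45 46 49 49 49 49 48 48 50 51 53 55]
220 [222 222 222 222 222 222 221 211 156  86  57  58  60  60  58  59  60  61
  60  59  59  61  60  61  61  60  61  61  60  58  59  58  57  54  52  57
  78  90  85  69  64  64  65  65  65  65  64  63]
300 [236 237 236 235 235 235 235 235 234 232 224 217 215 217 214 206 202 201
 199 196 193 184 167 140 124 136 189 237 249 253 253 253 253 249 239 223
 202 185 180 180 180 184 211 243 251]
320 [240 239 239 238 237 236 236 235 235 234 233 232 232 233 233 231 229 227
 225 225 224 221 217 216 214 212 201 170 136 126 177 245 254 254 254 254
 254 254 254 254 254 254 254 254 254]
345 [239 238 238 238 237 236 235 234 234 232 231 230 229 228 226 223 222 221
 221 219 216 213 211 206 179 141 130 159 201 230 242 250 253 254 253 248
 236 224 214 208 207 208 208 205 192]
grinder base FL,FR [0.5372 0.2462 0.023 ] [0.5462 0.1256 0.023 ]
tray [ 0.5423 -0.1552  0.037 ] [ 0.5487 -0.3089  0.037 ] [ 0.6882 -0.3083  0.037 ]
```

```bash
python3 -c "
import cv2
a=cv2.imread('pics/w1.png')[0:150,235:415]; cv2.imwrite('pics/w1c.png',cv2.resize(a,None,fx=4,fy=4,interpolation=cv2.INTER_CUBIC))"
```

```text
(no output)
```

View pics/w1c.png

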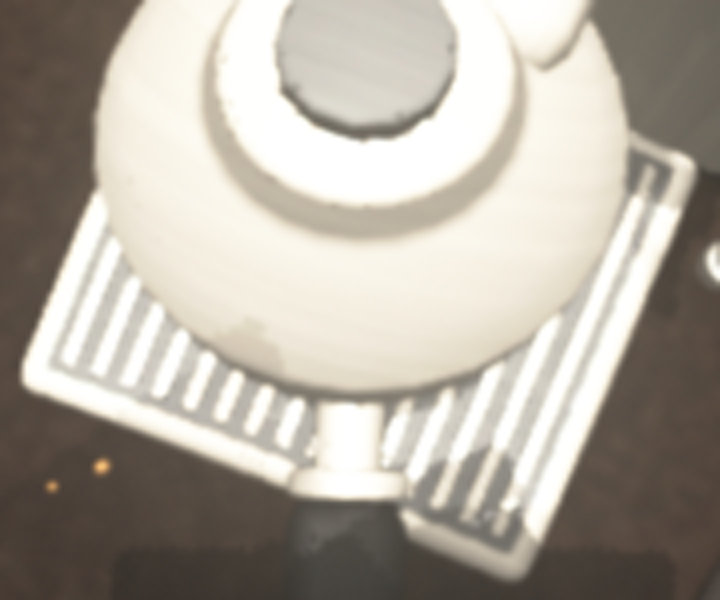

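```bash
python3 - <<'E'
from h import *
from scipy.optimize import least_squares
np.set_printoptions(precision=4,suppress=True)
pts=[watz(P1,uv,.135) for uv in((322.6,108),(322.2,121),(321.3,140),(319.5,180),(318,220))]
print(np.array(pts)); d=pts[-1]-pts[0]; print('yaw',np.arctan2(-d[1],-d[0]))
print('collar flange start(~67mm)',watz(P1,(322,124),.135))
print('tray',watz(P1,(241,93),.037),watz(P1,(364,143),.037))
# head silhouette: cylinder r .0485; z .149-.237; compare left/right tangents
t=np.linspace(0,6.28,361)
def ext(x,y,r=.0485):
    q=np.array([wproj(P1,(x+r*np.cos(a),y+r*np.sin(a),z)) for a in t for z in(.149,.16,.19,.22)])
    return np.array([q[:,0].min(),q[:,0].max(),q[:,1].max()])
obs=np.array([235+96/4,235+628/4,395/4.])
r=least_squares(lambda v:ext(*v)-obs,[.607,-.23],diff_step=1e-3); print('head',r.x,r.fun)
E
```

```text
[[ 0.5616 -0.252   0.135 ]
 [ 0.551  -0.2566  0.135 ]
 [ 0.5354 -0.2632  0.135 ]
 [ 0.502  -0.2773  0.135 ]
 [ 0.4669 -0.2924  0.135 ]]
yaw 0.40357454688022404
collar flange start(~67mm) [ 0.5485 -0.2576  0.135 ]
tray [ 0.5413 -0.1528  0.037 ] [ 0.5487 -0.3144  0.037 ]
head [ 0.6133 -0.229 ] [-10.945   11.1259  -0.8996]
```

Request:
{"api": "arm_command", "payload": {"steps": [{"rot": [0, 0, -2.3], "slide": [0.003, 0.003, -0.03], "grip": 1}, {"rot": [0, 0, 0], "slide": [0, 0, -0.04], "grip": 1}, {"rot": [0, 0, 0], "slide": [0, 0, -0.04], "grip": 1}, {"rot": [0, 0, 0], "slide": [0, 0, -0.022], "grip": 1}, {"grip": 1, "rot": [0, 0, 0], "slide": [0, 0, 0]}, {"grip": 0.5, "rot": [0, 0, 0], "slide": [0, 0, 0]}, {"grip": 0.4, "rot": [0, 0, 0], "slide": [0, 0, 0]}, {"grip": 0.38, "rot": [0, 0, 0], "slide": [0, 0, 0]}], "newtons": 60}}

```text
time: 4.65
ee_pos: [0.4929, -0.2789, 0.1183]
eef_rot: [0.979, 0.203, 0.001, 0.0]
ft_force: [0.3, -0.3, 0.2]
width: 0.0649
grip_force: 0.0
```

```bash
python3 - <<'E'
from h import *
s=sensors.read_state(); print(s['joint_positions'],s['ee_pos'],s['width'])
p=eyes.camera('wrist'); save(p,'w2.png'); print(p['pose'].round(4).tolist())
E
```

```text
[-0.21934776  0.35629871  0.79142493  1.7832145  -0.28022157  1.11714782
 -0.49791379] [ 0.49292534 -0.27887425  0.11832796] 0.06485917895431136
[[0.3968, -0.8894, -0.2269, 0.5568], [-0.9179, -0.3842, -0.0995, -0.251], [0.0013, 0.2477, -0.9688, 0.281], [0.0, 0.0, 0.0, 1.0]]
```

View pics/w2.png

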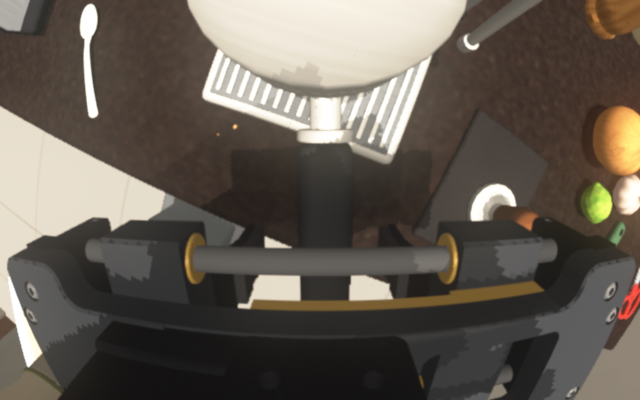

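Request:
{"api": "arm_command", "payload": {"steps": [{"rot": [0, 0, 0], "slide": [0.001, -0.002, -0.002], "grip": 0.4}, {"rot": [0, 0, 0], "slide": [0, 0, 0], "grip": 0.2}, {"rot": [0, 0, 0], "slide": [0, 0, 0], "grip": 0}, {"rot": [0, 0, 0], "slide": [0, 0, 0], "grip": 0}, {"rot": [0, 0, 0], "slide": [0, 0, 0], "grip": 0}, {"rot": [0, 0, 0], "slide": [0, 0, 0], "grip": 0}, {"rot": [0, 0, 0], "slide": [0, 0, 0], "grip": 0}, {"rot": [0, 0, 0], "slide": [0, 0, 0], "grip": 0}], "newtons": 60}}

```text
time: 5.7
ee_pos: [0.4935, -0.2809, 0.1156]
eef_rot: [0.979, 0.202, -0.0, 0.0]
ft_force: [0.6, 0.4, -0.0]
width: 0.0258
grip_force: 60.0
```

```bash
python3 - <<'E'
from h import *
np.set_printoptions(precision=4,suppress=True)
s=sensors.read_state(); print(s['torque'],s['ft_force'],s['ee_pos'])
from scipy.spatial.transform import Rotation as Ro
M=Ro.from_quat(s['eef_rot']).as_matrix(); print(M)
yaw=np.arctan2(M[1,1],M[0,1])+np.pi/2; print('handle yaw',yaw, 'axis est', s['ee_pos'][:2]+.13*np.array([np.cos(yaw),np.sin(yaw)]))
p=eyes.camera('wrist'); save(p,'w3.png'); P=p['pose']
g=cv2.cvtColor(p['pixels'],cv2.COLOR_RGB2GRAY)
for r in (115,125,150,170,190): print(r,g[r,285:365].tolist())
np.save('P3.npy',P)
E
```

```text
[-0.0962  0.2539 -0.002 ] [ 0.6135  0.3915 -0.0239] [ 0.4935 -0.2809  0.1156]
[[ 0.918   0.3966  0.    ]
 [ 0.3966 -0.918  -0.0001]
 [-0.      0.0001 -1.    ]]
handle yaw 0.4078040773703273 axis est [ 0.6128 -0.2293]
115 [174, 174, 173, 173, 172, 173, 174, 178, 198, 230, 246, 249, 236, 195, 176, 175, 175, 174, 171, 164, 170, 202, 219, 227, 232, 236, 240, 246, 249, 251, 252, 253, 254, 254, 254, 254, 254, 254, 254, 255, 255, 255, 254, 254, 253, 251, 247, 240, 233, 225, 211, 194, 221, 248, 235, 201, 194, 195, 196, 196, 191, 187, 223, 252, 255, 255, 255, 253, 236, 204, 196, 193, 178, 175, 179, 169, 172, 215, 244, 252]
125 [230, 235, 238, 241, 243, 245, 247, 248, 250, 251, 251, 252, 253, 253, 253, 253, 253, 252, 249, 230, 194, 204, 220, 228, 234, 239, 243, 247, 249, 251, 252, 253, 253, 254, 254, 254, 255, 255, 255, 255, 255, 254, 254, 253, 252, 250, 246, 239, 231, 221, 202, 168, 137, 131, 133, 133, 130, 124, 140, 192, 225, 234, 230, 214, 168, 141, 135, 135, 135, 133, 130, 125, 149, 201, 228, 234, 227, 203, 157, 136]
150 [60, 62, 60, 61, 60, 61, 61, 60, 61, 62, 64, 67, 70, 72, 74, 75, 76, 
[... 218 characters left out ...]
 157, 159, 161, 163, 166, 169, 173, 182, 205, 220]
170 [49, 48, 49, 49, 50, 49, 48, 48, 47, 49, 50, 51, 52, 52, 53, 54, 54, 55, 56, 57, 58, 58, 59, 59, 59, 59, 59, 59, 59, 59, 59, 59, 59, 59, 59, 59, 58, 59, 59, 59, 59, 59, 59, 59, 60, 59, 59, 59, 58, 59, 59, 58, 58, 57, 57, 57, 56, 56, 55, 56, 55, 55, 55, 54, 53, 55, 56, 56, 57, 58, 58, 57, 58, 58, 57, 57, 56, 57, 56, 57]
190 [41, 39, 40, 39, 39, 39, 39, 38, 37, 38, 40, 40, 41, 42, 43, 44, 45, 46, 47, 49, 48, 50, 50, 50, 50, 50, 50, 51, 50, 50, 50, 50, 50, 49, 50, 49, 49, 49, 50, 50, 50, 50, 50, 50, 49, 49, 49, 50, 50, 49, 49, 49, 48, 48, 47, 47, 46, 45, 45, 44, 43, 43, 42, 40, 40, 42, 43, 45, 46, 48, 48, 49, 49, 49, 50, 50, 51, 52, 53, 51]
```

```bash
python3 - <<'E'
from h import *
np.set_printoptions(precision=4,suppress=True)
P=np.load('P3.npy'); g=cv2.cvtColor(cv2.imread('pics/w3.png'),cv2.COLOR_BGR2GRAY)
print(g[60:160,325].tolist()); t=np.array([.4935,-.2809]); u=np.array([.918,.3966])
for r in (88,92,96,128,132,136,140,144,148):
    print(r,[round(float((watz(P,(325,r),z)[:2]-t)@u),4) for z in(.135,.15)])
E
```

```text
[224, 224, 223, 223, 224, 224, 225, 225, 224, 223, 220, 217, 214, 213, 214, 214, 215, 214, 214, 212, 206, 195, 189, 180, 168, 156, 141, 124, 117, 114, 116, 121, 125, 118, 116, 121, 153, 206, 236, 253, 255, 255, 255, 255, 255, 255, 254, 253, 252, 253, 253, 254, 254, 255, 255, 255, 255, 255, 255, 255, 255, 255, 255, 255, 255, 255, 255, 255, 252, 227, 244, 254, 254, 254, 254, 254, 254, 253, 253, 253, 251, 245, 216, 131, 76, 69, 68, 69, 68, 68, 68, 68, 68, 67, 68, 67, 67, 67, 67, 65]
88 [0.0847, 0.0831]
92 [0.0828, 0.0815]
96 [0.081, 0.0798]
128 [0.0661, 0.0665]
132 [0.0643, 0.0649]
136 [0.0624, 0.0632]
140 [0.0606, 0.0616]
144 [0.0587, 0.0599]
148 [0.0569, 0.0582]
```

Request:
{"api": "arm_command", "payload": {"steps": [{"rot": [0, 0, -4.5], "slide": [-0.0036, 0.0094, 0], "grip": 0}, {"rot": [0, 0, -4.5], "slide": [-0.0029, 0.0096, 0], "grip": 0}, {"rot": [0, 0, -4.5], "slide": [-0.0021, 0.0098, 0], "grip": 0}, {"rot": [0, 0, -4.5], "slide": [-0.0013, 0.01, 0], "grip": 0}, {"rot": [0, 0, -4.5], "slide": [-0.0006, 0.01, 0], "grip": 0}, {"rot": [0, 0, -4.5], "slide": [0.0002, 0.01, 0], "grip": 0}, {"rot": [0, 0, 0], "slide": [0, 0, 0], "grip": 0}, {"rot": [0, 0, 0], "slide": [0, 0, 0], "grip": 0}]}}

```text
time: 6.75
ee_pos: [0.4833, -0.222, 0.1156]
eef_rot: [1.0, -0.031, 0.0, -0.0]
ft_force: [0.3, 2.0, -0.5]
width: 0.0257
grip_force: 60.0
```

Request:
{"api": "arm_command", "payload": {"steps": [{"rot": [0, 0, -4.5], "slide": [0.001, 0.01, 0], "grip": 0}, {"rot": [0, 0, -4.5], "slide": [0.0018, 0.0099, 0], "grip": 0}, {"rot": [0, 0, -4.5], "slide": [0.0026, 0.0097, 0], "grip": 0}, {"rot": [0, 0, -4.5], "slide": [0.0033, 0.0095, 0], "grip": 0}, {"rot": [0, 0, -4.5], "slide": [0.0041, 0.0092, 0], "grip": 0}, {"rot": [0, 0, -4.5], "slide": [0.0048, 0.0088, 0], "grip": 0}, {"rot": [0, 0, 0], "slide": [0, 0, 0], "grip": 0}, {"rot": [0, 0, 0], "slide": [0, 0, 0], "grip": 0}]}}

```text
time: 7.75
ee_pos: [0.5003, -0.1656, 0.1154]
eef_rot: [0.965, -0.263, -0.0, 0.0]
ft_force: [-0.4, -0.7, -3.0]
width: 0.0252
grip_force: 60.0
```

```bash
python3 - <<'E'
from h import *
s=sensors.read_state(); print(s['torque'],s['ft_force'],s['ee_pos'],s['joint_positions'])
from scipy.spatial.transform import Rotation as Ro
M=Ro.from_quat(s['eef_rot']).as_matrix(); print(np.arctan2(M[1,1],M[0,1])+np.pi/2)
p=eyes.camera('wrist'); save(p,'w4.png'); np.save('P4.npy',p['pose'])
E
```

```text
[0.20236771 0.44514231 0.02870818] [-0.37806155 -0.74061082 -3.03510769] [ 0.5003122  -0.16558188  0.1154054 ] [-0.59668279  0.30048294  0.96631208  1.88997423 -0.27712928  1.09387145
 -1.62586304]
-0.5330619325652242
```

View pics/w4.png

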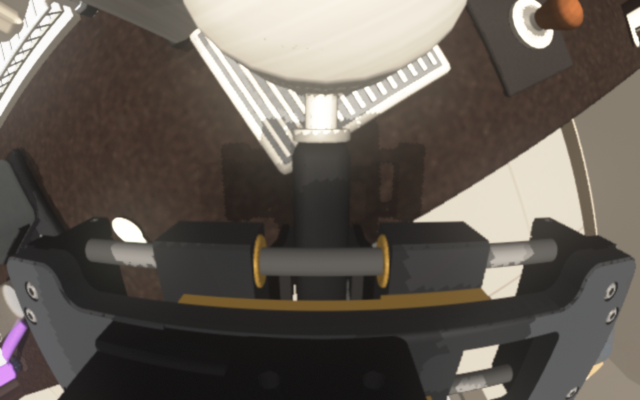

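Request:
{"api": "arm_command", "payload": {"steps": [{"rot": [0, 0, 0], "slide": [0, 0, -0.004], "grip": 0}, {"rot": [0, 0, 0], "slide": [0, 0, -0.005], "grip": 0}, {"rot": [0, 0, 0], "slide": [0, 0, -0.005], "grip": 0}, {"rot": [0, 0, 0], "slide": [0, 0, -0.005], "grip": 0}, {"rot": [0, 0, 0], "slide": [0, 0, -0.005], "grip": 0}, {"rot": [0, 0, 0], "slide": [0, 0, -0.005], "grip": 0}, {"rot": [0, 0, 0], "slide": [0, 0, -0.003], "grip": 0}, {"rot": [0, 0, 0], "slide": [0, 0, 0], "grip": 0}]}}

```text
time: 8.8
ee_pos: [0.5007, -0.165, 0.0834]
eef_rot: [0.964, -0.264, -0.0, 0.0]
ft_force: [0.4, 0.7, -2.7]
width: 0.0255
grip_force: 60.0
```

```bash
python3 - <<'E'
from h import *
s=sensors.read_state(); print(s['torque'],s['ft_force'],s['ee_pos'])
p=eyes.camera('scene'); save(p,'s5.png'); print(eyes.look_for('filter_holder',p)[:1])
a=cv2.imread('pics/s5.png')[80:320,250:490]; cv2.imwrite('pics/s5c.png',cv2.resize(a,None,fx=2.4,fy=2.4,interpolation=cv2.INTER_CUBIC))
# grinder geometry
from fit import g
E
```

```text
[ 0.19978251  0.44437755 -0.07578327] [ 0.41379862  0.68738793 -2.65361974] [ 0.5006601  -0.16498749  0.08338333]
[{'bbox': [292.3, 241.9, 371.5, 260.2], 'conf': 0.66}]
trayFL [ 0.5322 -0.1509  0.037 ]
trayFR [ 0.5405 -0.3205  0.037 ]
trayBL [ 0.6834 -0.146   0.037 ]
trayBR [ 0.6915 -0.3158  0.037 ]
headc [ 0.6031 -0.2275  0.237 ]
gFL [0.5328 0.2445 0.023 ]
gFR [0.54   0.1225 0.023 ]
hEnd [ 0.4341 -0.3053  0.15  ]
hStart [ 0.5362 -0.2563  0.15  ]
machine
[ 0.6084 -0.2326  0.07  ] 
 [[  0.5176  -0.1256]
 [  0.4987  -1.182 ]
 [  1.6903  -1.7828]
 [ -2.2011  -2.9998]
 [ -1.0116   1.5383]
 [ -0.4359 -11.652 ]]
grinder
[0.599  0.1875 0.1064] 
 [[-0.4211 -0.476 ]
 [ 1.6796 -2.3879]
 [-1.7136 -3.4886]
 [-0.6385  4.7291]]
handle: ends [ 0.4341 -0.3053  0.15  ] [ 0.4366 -0.3105  0.135 ] [ 0.0663 -1.0976  1.1323]
```

View pics/s5c.png

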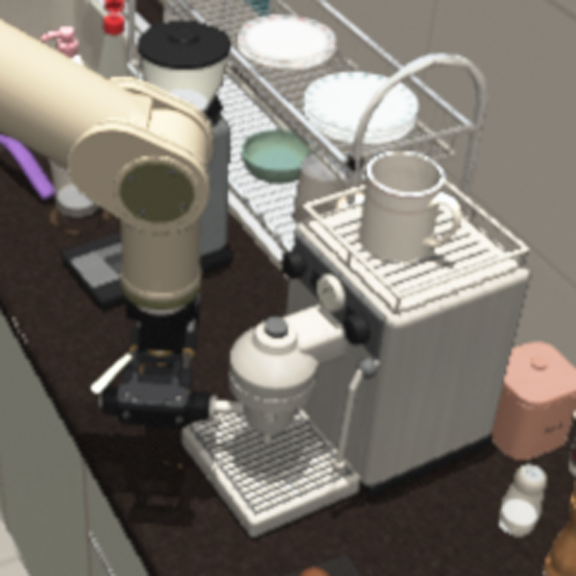

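Request:
{"api": "arm_command", "payload": {"steps": [{"rot": [0, 0, 2], "slide": [-0.01, 0.02, 0], "grip": 0}, {"rot": [0, 0, 4], "slide": [-0.015, 0.03, 0.002], "grip": 0}, {"rot": [0, 0, 4], "slide": [-0.016, 0.035, 0.004], "grip": 0}, {"rot": [0, 0, 4], "slide": [-0.016, 0.035, 0.004], "grip": 0}, {"rot": [0, 0, 4], "slide": [-0.016, 0.035, 0.004], "grip": 0}, {"rot": [0, 0, 4], "slide": [-0.016, 0.035, 0.004], "grip": 0}, {"rot": [0, 0, 4], "slide": [-0.016, 0.035, 0.004], "grip": 0}, {"rot": [0, 0, 4], "slide": [-0.015, 0.035, 0.004], "grip": 0}]}}

```text
time: 10.0
ee_pos: [0.3803, 0.0961, 0.11]
eef_rot: [1.0, -0.005, 0.0, -0.001]
ft_force: [0.7, 1.8, -2.9]
width: 0.0257
grip_force: 60.0
```

Request:
{"api": "arm_command", "payload": {"steps": [{"rot": [0, 0, 2], "slide": [0, 0.03, 0.004], "grip": 0}, {"rot": [0, 0, 2], "slide": [0, 0.03, 0.002], "grip": 0}, {"rot": [0, 0, 0], "slide": [0, 0.02, 0], "grip": 0}, {"rot": [0, 0, 0], "slide": [0, 0, 0], "grip": 0}, {"rot": [0, 0, 0], "slide": [0, 0, 0], "grip": 0}, {"rot": [0, 0, 0], "slide": [0, 0, 0], "grip": 0}, {"rot": [0, 0, 0], "slide": [0, 0, 0], "grip": 0}, {"rot": [0, 0, 0], "slide": [0, 0, 0], "grip": 0}]}}

```text
time: 11.0
ee_pos: [0.3809, 0.1749, 0.1156]
eef_rot: [1.0, 0.029, 0.0, -0.0]
ft_force: [0.8, -0.2, -2.2]
width: 0.0256
grip_force: 60.0
```

```bash
python3 - <<'E'
from h import *
s=sensors.read_state(); print(s['torque'],s['ft_force'],s['ee_pos'],s['eef_rot'],s['joint_positions'])
p=eyes.camera('wrist'); save(p,'w6.png'); np.save('P6.npy',p['pose'])
a=cv2.imread('pics/w6.png')[0:230,180:500]; cv2.imwrite('pics/w6c.png',cv2.resize(a,None,fx=2.5,fy=2.5,interpolation=cv2.INTER_CUBIC))
E
```

```text
[-0.066641    0.53637391  0.0120832 ] [ 0.79948861 -0.18993235 -2.19525528] [0.38086025 0.17485027 0.11563842] [ 9.99575802e-01  2.91239635e-02  4.65951677e-05 -8.91493797e-05] [-1.180123   -0.07043427  0.63096892  2.13345435  0.0473441   1.06534901
 -2.08580638]
```

View pics/w6c.png

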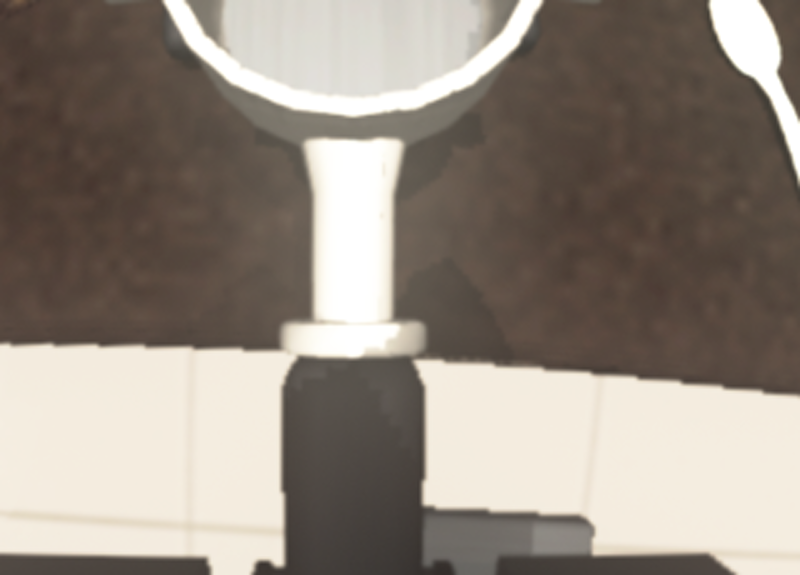

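```bash
python3 - <<'E'
from h import *
np.set_printoptions(precision=4,suppress=True,linewidth=200)
P=np.load('P6.npy'); t=np.array([.3809,.1749]); u=np.array([.9983,.0582])
for r in(43,44,46,48): print('rim',r,[(watz(P,(321,r),z)[:2]-t)@u for z in(.16,.165)])
print('grip start',[(watz(P,(321.5,y/2.5),z)[:2]-t)@u for y in(355,360) for z in(.135,.15)])
topp=dict(pose=np.array([[.001,-.996,.089,.463],[-1,.001,.022,-.049],[-.022,-.089,-.996,1.642],[0,0,0,1]]),intrinsics=np.array([[472.598,0,316.349],[0,472.598,198.606],[0,0,1]]))
topp['pose']=eyes.camera('top')['pose']
w0=cv2.cvtColor(cv2.imread('pics/w0.png'),cv2.COLOR_BGR2GRAY).astype(np.float32); t0=cv2.cvtColor(cv2.imread('pics/top0.png'),cv2.COLOR_BGR2GRAY).astype(np.float32)
def samp(im,f,pts): 
    q=np.array([f(x) for x in pts],np.float32); return cv2.remap(im,q[:,:1],q[:,1:],1).ravel().astype(int)
xs=np.arange(.515,.57,.0025); ys=np.arange(.27,.10,-.0025)
for nm,im,f in(('w0',w0,lambda X:wproj(P0,X)),('top',t0,lambda X:proj(topp,X))):
    for y in(.14,.16,.185,.21,.23): print(nm,'y',y,samp(im,f,[(x,y,.023) for x in xs]))
    for x in(.56,.58): print(nm,'x',x,samp(im,f,[(x,y,.023) for y in ys]))
print('neck',atz(topp,(172/2.85+179.7,142/2.85+154.7),.25),atz(topp,(217/2.85+179.7,140/2.85+154.7),.25))
for z in(.199,.23,.25): print('neck w0',z,watz(P0,(482,135),z),watz(P0,(482,78),z))
E
```

```text
rim 43 [np.float64(0.09965587515507152), np.float64(0.09838458077589493)]
rim 44 [np.float64(0.0992499038231549), np.float64(0.09799578332336661)]
rim 46 [np.float64(0.09843992227227531), np.float64(0.09722006656994439)]
rim 48 [np.float64(0.09763248900088477), np.float64(0.09644679029567853)]
grip start [np.float64(0.05946709266622013), np.float64(0.06052895001540237), np.float64(0.05853731339835882), np.float64(0.059696567624622124)]
w0 y 0.14 [38 39 40 40 41 43 45 45 44 42 38 39 54 74 90 91 91 90 90 89 89 89]
w0 y 0.16 [ 53  54  53  52  52  52  53  56  56  48  41  55 122 174 178 178 178 177 177 177 178 178]
w0 y 0.185 [ 51  51  52  50  49  50  51  51  50  42  49 115 178 183 183 184 182 182 181 183 182 181]
w0 y 0.21 [ 55  57  59  57  55  54  55  54  42  43 104 176 187 187 187 186 186 186 185 185 185 184]
w0 y 0.23 [ 59  57  55  54  53  52  52  44  39  55  80  99 102 102 102 101 102 101 100  99  99  99]
w0 x 0.56 [ 52  53  54  53  52  53  53  51  59  86 100 101 101 101 101 101 100  99 100 131 179 181 182 187 185 184 184 186 186 185 184 184 183 182 181 180 181 181 179 180 180 179 18
[... 995 characters left out ...]
180 177 176 176 176 177 178 178 178 178 177 177 176 176 176 176 176 176 176 176 177 178 178 178 173 158 124
 114 114 118 119 120 120 121 121 117 106  81  65  60  64  66  66  66  66  68]
top x 0.58 [ 66  66  66  64  63  63  63  68  78  96 105 108 107 108 108 106 103  98 102 116 144 156 159 159 160 161 162 162 155 143 127 123 124 127 132 134 138 146 160 166 169 169 169 170 173 182 184 170 135
 118 114 116 116 117 118 119 116 105  89  67  63  65  70  70  68  67  66  66]
neck [0.5709 0.2083 0.25  ] [0.573  0.1613 0.25  ]
neck w0 0.199 [0.5846 0.1651 0.199 ] [0.5945 0.2152 0.199 ]
neck w0 0.23 [0.5676 0.1698 0.23  ] [0.5763 0.2137 0.23  ]
neck w0 0.25 [0.5567 0.1728 0.25  ] [0.5645 0.2127 0.25  ]
```

Request:
{"api": "arm_command", "payload": {"steps": [{"rot": [0, 0, 0], "slide": [0.01, 0.0077, 0], "grip": 0}, {"rot": [0, 0, 0], "slide": [0.015, 0, 0], "grip": 0}, {"rot": [0, 0, 0], "slide": [0.016, 0, 0], "grip": 0}, {"rot": [0, 0, 0], "slide": [0.016, 0, 0], "grip": 0}, {"rot": [0, 0, 0], "slide": [0.016, 0, 0], "grip": 0}, {"rot": [0, 0, 0], "slide": [0.01, 0, 0], "grip": 0}, {"rot": [0, 0, 0], "slide": [0.006, 0, 0], "grip": 0}, {"rot": [0, 0, 0], "slide": [0, 0, 0], "grip": 0}]}}

```text
time: 12.1
ee_pos: [0.4699, 0.1827, 0.1155]
eef_rot: [1.0, 0.029, -0.0, 0.0]
ft_force: [-0.1, -0.3, -3.0]
width: 0.0253
grip_force: 60.0
```

```bash
python3 - <<'E'
from h import *
s=sensors.read_state(); print(s['torque'],s['ft_force'],s['ee_pos'],s['eef_rot'])
p=eyes.camera('wrist'); save(p,'w7.png'); np.save('P7.npy',p['pose'])
q=eyes.camera('scene'); save(q,'s7.png')
a=cv2.resize(cv2.imread('pics/w7.png')[0:150,200:440],None,fx=3.3,fy=3.3,interpolation=cv2.INTER_CUBIC)[:,:790]
b=cv2.resize(cv2.imread('pics/s7.png')[70:210,240:380],None,fx=1.0,fy=1.0)
b=cv2.imread('pics/s7.png')[90:220,240:500]; b=cv2.resize(b,None,fx=3.03,fy=3.03)[:105+0] if 0 else cv2.resize(cv2.imread('pics/s7.png')[110:200,250:380],(0,0),fx=1.15,fy=1.15)
cv2.imwrite('pics/w7c.png',a); print(a.shape)
print(proj(q,[.5975,.19,.165]),proj(q,[.5975,.19,.185]))
E
```

```text
[-0.04901572  0.55685895  0.02230734] [-0.07330697 -0.32458644 -2.96626877] [0.46991213 0.1827462  0.1154558 ] [ 9.99570059e-01  2.93193896e-02 -4.45982091e-05  2.60950483e-04]
(495, 790, 3)
[296.71576189 153.64221113] [296.57481015 148.50634455]
```

View pics/w7c.png

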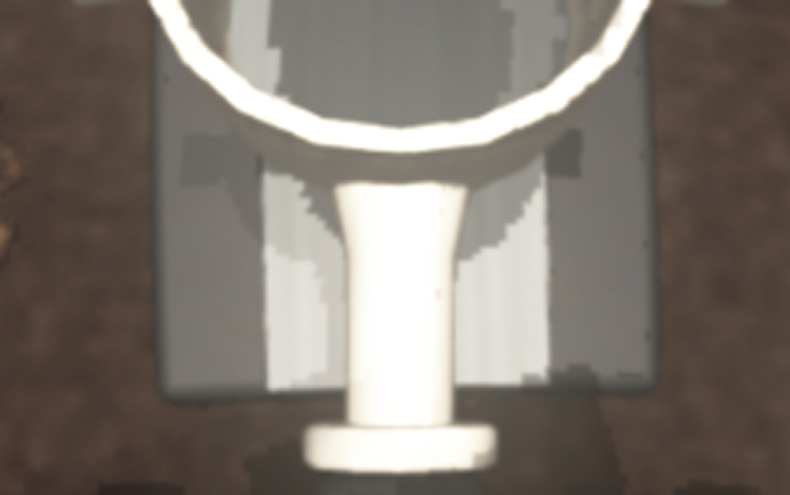

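```bash
python3 - <<'E'
from h import *
np.set_printoptions(precision=4,suppress=True)
P=np.load('P7.npy'); c=lambda u,v:(u/3.3+200-.35,v/3.3-.35)
for n,uv,z in(('L',c(160,300),.023),('R',c(655,300),.023),('L2',c(155,60),.023),('R2',c(655,60),.023),('FL top',c(220,393),.023),('FR top',c(600,384),.023),('FL bot',c(220,401),0),('FR bot',c(600,391),0),('rim front',c(400,150),.165),('rimL',c(152,0),.165),('rimR',c(650,0),.165)): print(n,watz(P,uv,z))
E
```

```text
L [0.5619 0.249  0.023 ]
R [0.5694 0.1252 0.023 ]
L2 [0.6261 0.255  0.023 ]
R2 [0.6338 0.128  0.023 ]
FL top [0.5386 0.2324 0.023 ]
FR top [0.5466 0.1379 0.023 ]
FL bot [0.5363 0.2364 0.    ]
FR bot [0.5453 0.1333 0.    ]
rim front [0.5673 0.1894 0.165 ]
rimL [0.5856 0.2187 0.165 ]
rimR [0.5889 0.1621 0.165 ]
```

Request:
{"api": "arm_command", "payload": {"steps": [{"rot": [0, 0, 0], "slide": [0.001, -0.0015, 0], "grip": 0}, {"rot": [0, 0, 0], "slide": [0, 0, 0], "grip": 0}, {"rot": [0, 0, 0], "slide": [0, 0, 0], "grip": 0}, {"rot": [0, 0, 0], "slide": [0, 0, 0], "grip": 0}, {"rot": [0, 0, 0], "slide": [0, 0, 0], "grip": 0}, {"rot": [0, 0, 0], "slide": [0, 0, 0], "grip": 0}, {"rot": [0, 0, 0], "slide": [0, 0, 0], "grip": 0}, {"rot": [0, 0, 0], "slide": [0, 0, 0], "grip": 0}]}}

```text
time: 13.2
ee_pos: [0.4708, 0.1812, 0.1156]
eef_rot: [1.0, 0.029, 0.0, 0.0]
ft_force: [0.6, -1.2, -2.8]
width: 0.0255
grip_force: 60.0
```

```bash
python3 - <<'E'
from h import *
s=sensors.read_state(); print(s['ft_force'],s['ee_pos'],abs(s['joint_vel']).max(),s['grip_force'])
q=eyes.camera('scene')
for t in('teaspoon','tamper','coffee_glass'): print(t,eyes.look_for(t,q)[:1])
print(order.close_job())
E
```

```text
[ 0.59494855 -1.23992073 -2.77553051] [0.47078962 0.18123524 0.11556467] 0.0019001998464338386 59.99999564141035
teaspoon []
tamper [{'bbox': [365.1, 317.4, 390.0, 345.9], 'conf': 0.96}]
coffee_glass [{'bbox': [269.5, 140.3, 290.3, 162.7], 'conf': 0.81}]
the job is handed in; nothing more can be done
None
```

I swung the filter holder free, lowered it out of the group and handed in the job after 13.2 s. It is held still under the grinder's chute at 60 N: by measurement centred to about 2 mm and level to within about 2°, with the rim about 2 cm below the mouth. The tamper and glass are unmoved, and though the last picture did not show the teaspoon, no move came near it.

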